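Pack the sauce pots in the round tin on the tray kept under the rack

ROBOT

A 7-joint arm with a two-finger parallel gripper is mounted at the origin on the work surface. World frame = base frame: x ahead of the robot, y to its left, z up, the work surface at z = 0. Lengths are in mm, angles in degrees, forces in N, time in s.
With the tool pointing down it reaches from about 400 to 850 mm from the base axis. Payload 4.4 kg.
Tool frame: the origin (TCP) lies at the very end of the fingers, on their centre line; the grasp point (between the pads) lies 19 mm behind it; z points along the fingers, y is the line along which they close (so a half turn about z gives the same grasp; the last joint's range is limited). The gripper opens to 94 mm and grips with 3 to 60 N. Pads are 16 mm wide; open, the fingers measure 119 mm over their backs; the gripper's body (75 mm by 177 mm) begins 78 mm behind the grasp point.
Start: joints at [-3.77, 36.005, 2.206, 86.941, -1.547, 57.084, -1.146], TCP at [650.014, 0.028, 205.478] pointing down, gripper open.
Joint ranges: [-175.42, 175.42], [-21.48, 121.26], [-71.46, 75.88], [10.55, 141.38], [-63.04, 243.04], [13.31, 113.54], [-168.57, 168.57]. Speed limits (degrees/s): [147.25, 147.25, 180, 180, 180, 180, 180].

INTERFACE

Orientations are given as a 3x3 rotation matrix whose columns are the frame's x, y, z axes.
In Python, from plant import bot, eoat, cams, find_in, cut_out gives the robot as it stands. The module is installed in compiled form; this text tells all that it offers. Calls block until the motion is done:
- bot.move_to(position, orientation): joint-space move of the TCP to a pose.
- bot.servo_line(position, frame=None, vel=150, guard=None): straight line of the TCP; frame=None keeps the orientation; vel is the mean speed in mm/s. With guard (N) it stops when the force on the tool has changed by that much, and returns True; else False.
- bot.move_j(angles): joint-space move.
- eoat.ungrasp() and eoat.grasp(squeeze=None): open the fingers fully, or close them until they stop; squeeze is the grip in N (None keeps the last).
- bot.pause(seconds).
- bot.solve_ik(position, orientation): joint angles nearest the present ones, or None.
- cams.capture(name): name is "scene" or "side" or "wrist"; returns the picture (420x560x3 uint8, red, green, blue); there is no depth.
- cams.camera_info(name): a dict with "fovy" (degrees; the focal length in pixels is half the picture's height over the tangent of half this angle, whatever the lens; pixels are square), "cx", "cy" (the principal point, pixels), "R" (3x3) and "t" (3): a world point X has camera coordinates R X + t. Camera axes: x right, y down, z forward; pixel columns grow to the right and rows downward; lengths in mm; the calibration is good to about 2 mm. A picture is of the moment at which its call begins: read the wrist's pose just before it. camera_info takes no time and is no camera call; for the wrist camera it gives the pose at the moment of the call.
A pose or a line that the arm cannot do raises bot.MotionError and nothing moves.
- bot.sign_off(): hands the job in; it is judged then, once.
Trained networks look in the newest picture that a camera, given by its name, has taken for a name from the list of things; names that differ only in an ending like _2 or _b are one class to them, and where a whole thing is asked for, a point or a joint stands for the part that bears it (a point fixed in the world has none). Each returns a list of dicts, best first, with "conf" (0 to 1); they miss things now and then, are a little off and sometimes report something else, mostly with a low value. They report only what shows in the picture. A call takes as long as a camera call.
- find_in(camera, thing): "uv" ([column, row] in pixels, amid what is visible of it).
- cut_out(camera, thing): "region" (420x560 bool, what is visible of it) and "uv" ([column, row] in pixels, amid what is visible of it).
Readings, each from a call of its own:
- bot.get_time_s(): time.
- bot.get_joint_pos(): joint angles.
- bot.get_joint_velocities(): joint speeds.
- bot.get_effort(): joint torques, N m.
- bot.get_eef_pos(): TCP position.
- bot.get_eef_rot(): TCP orientation.
- bot.get_wrist_force(): force on the tool from outside, world axes, zero at the start.
- bot.get_wrist_torque(): the same for the moment, N m.
- bot.get_grip_width(): finger opening in mm.
- bot.get_grip_force(): force on a finger pad.
Only numpy, scipy, OpenCV 4.12 (cv2) and the standard library are available. Lean on these libraries where they do the work, as an engineer would, in place of code of your own. Each camera call takes 0.05 s, during which the arm holds its last target. There are 200 camera calls.

TASK

Draw the tray with the empty round tin right out from under the rack by its handle. Pack all the small sauce pots upright in one layer in the tin, with the domed-lid pot in the middle and the flat-lid pots close round it. Then slide the loaded tray back under the rack, squarely and fully home against the back stop, leaving the bowl, cup and spoon where they are.

Things in the scene. Friction and masses are not known exactly. Their poses are not given: they have to be found in the camera images.
- dome_pot_mid (a point): The domed-lid pot: small round aluminium sauce pot, 56 mm across, with a domed lid and a dark wooden knob. 78 mm tall in all: body with straight side to 42 mm up (foot tapered to 46 mm across over the lowest 10 mm), the dome rises from 42 to 56 mm, the knob is an upright cylinder 20 mm across from 56 to 78 mm. This point is on its axis, 39 mm above its underside; z up. About 65 g. Always present.
- pot1_mid (a point): A flat-lid pot: small round aluminium sauce pot, 56 mm across, 64 mm tall in all: straight-sided body with a flat lid whose top is 42 mm up (foot tapered to 46 mm across over the lowest 10 mm), and a dark wooden knob, an upright cylinder 20 mm across from 42 to 64 mm. This point is on its axis, 32 mm above its underside; z up. About 65 g. Four to six of the six are out; an absent one reads None.
- pot2_mid (a point): A flat-lid pot: small round aluminium sauce pot, 56 mm across, 64 mm tall in all: straight-sided body with a flat lid whose top is 42 mm up (foot tapered to 46 mm across over the lowest 10 mm), and a dark wooden knob, an upright cylinder 20 mm across from 42 to 64 mm. This point is on its axis, 32 mm above its underside; z up. About 65 g. Four to six of the six are out; an absent one reads None.
- pot3_mid (a point): A flat-lid pot: small round aluminium sauce pot, 56 mm across, 64 mm tall in all: straight-sided body with a flat lid whose top is 42 mm up (foot tapered to 46 mm across over the lowest 10 mm), and a dark wooden knob, an upright cylinder 20 mm across from 42 to 64 mm. This point is on its axis, 32 mm above its underside; z up. About 65 g. Four to six of the six are out; an absent one reads None.
- pot4_mid (a point): A flat-lid pot: small round aluminium sauce pot, 56 mm across, 64 mm tall in all: straight-sided body with a flat lid whose top is 42 mm up (foot tapered to 46 mm across over the lowest 10 mm), and a dark wooden knob, an upright cylinder 20 mm across from 42 to 64 mm. This point is on its axis, 32 mm above its underside; z up. About 65 g. Four to six of the six are out; an absent one reads None.
- pot5_mid (a point): A flat-lid pot: small round aluminium sauce pot, 56 mm across, 64 mm tall in all: straight-sided body with a flat lid whose top is 42 mm up (foot tapered to 46 mm across over the lowest 10 mm), and a dark wooden knob, an upright cylinder 20 mm across from 42 to 64 mm. This point is on its axis, 32 mm above its underside; z up. About 65 g. Four to six of the six are out; an absent one reads None.
- pot6_mid (a point): A flat-lid pot: small round aluminium sauce pot, 56 mm across, 64 mm tall in all: straight-sided body with a flat lid whose top is 42 mm up (foot tapered to 46 mm across over the lowest 10 mm), and a dark wooden knob, an upright cylinder 20 mm across from 42 to 64 mm. This point is on its axis, 32 mm above its underside; z up. About 65 g. Four to six of the six are out; an absent one reads None.
- tin_floor (a point): Centre of the inner floor of the round aluminium tin, z up. The tin stands loose in the tray: open top, 178 mm inside diameter, straight wall 30 mm high above the inner floor, wall and floor 3 mm thick, 160 g. The pots stand on its floor in one layer: just room for one in the middle and six round it (centres about 58 mm from the middle, 60 degrees apart).
- tray: Square steel serving tray, loose on the tablecloth, at first pushed (more or less home) into the rack's bay, 200 x 200 mm, base 3 mm thick, rim 16 mm high, which holds the tin with about 5 mm play; 220 g empty. Origin: centre of the base's underside. z up; its -y side carries the handle, its +y edge is the one that goes into the rack first.
- tray_bar (a point): Centre of the tray's grip bar: an upright flat bar, 12 mm thick (along the tray's y), 100 mm long (along the tray's x) and 24 mm high, 48 mm above the table at its centre, held by two low arms 65 mm out from the tray's -y edge (165 mm from the tray's centre). Axes as the tray's.
- rack: Low fixed steel worktop rack with stacked clip-lid food containers on top (to 245 mm). Under its top (140 to 150 mm up) an open bay on the tablecloth: mouth to the rack's -y, +y points into the bay. Origin: on the table under the bay's centre. Bay 212 mm wide (x), 175 mm deep: y = -87.5 (mouth) to +87.5 mm (back stop). Side guides 22 mm high, their ends flared over 37 mm before the mouth.
- bay_stop (a point): Foot of the rack's back stop, on the bay's middle line, 87.5 mm in +y from the rack's origin; axes as the rack's. Fully home, the tray's +y edge touches the stop (tray origin 100 mm in -y from here), its front edge stands 25 mm out of the mouth, and the grip bar is 90 mm in front of the mouth.
- bowl: Bystander: glass bowl, 130 mm across, 60 mm high, origin under its centre.
- cup: Bystander: red plastic cup, 74 mm across, 100 mm high, origin under its centre.
- spoon: Bystander: steel serving spoon, 240 mm long, lying on the table along its x; origin under its middle.

How it is judged:
By the outcome, as a careful person would: the job done as asked, in the order asked, and still so for the second after the job is handed in, with the robot touching nothing.
Of pot1, pot2, pot3, pot4, pot5, pot6 only 4 to 6 are there at a start; the rules pass over those that are not, and their reading is None.
At some moment in a run one of dome_pot, pot1, pot2, pot3, pot4, pot5, pot6 may be knocked a few centimetres aside while the robot is not near it.
It also fails if it takes over 208 s, if anything falls off the work surface, if the arm or the gripper's body presses on something with over 40 N, if the wrist force passes 120 N, or if a joint passes its speed limit or range.

## Working session

There is one attempt and no reset: what is moved stays moved. The work goes in short steps, each a Python script; the robot and the scene stay as the last script left them, time stands still between calls to the robot, and variables do not carry over. Pictures are saved under pics/ and viewed, at most 14 in all, crops included, and the job is handed in when it is done.

```bash
mkdir -p pics; cat > h.py <<'E'
import numpy as np, cv2
from plant import bot, eoat, cams, find_in, cut_out
def snap(cam,fn=None):
    info=cams.camera_info(cam); im=cams.capture(cam)
    if fn: cv2.imwrite('pics/'+fn,im[:,:,::-1])
    return im,info
def ray(info,uv,z):
    f=210/np.tan(np.radians(info['fovy'])/2)
    d=np.array([(uv[0]-info['cx'])/f,(uv[1]-info['cy'])/f,1.])
    R=np.array(info['R']);t=np.array(info['t'])
    c=-R.T@t; w=R.T@d
    return c+w*(z-c[2])/w[2]
def proj(info,X):
    f=210/np.tan(np.radians(info['fovy'])/2)
    p=np.array(info['R'])@np.array(X,float)+np.array(info['t'])
    return np.array([info['cx']+f*p[0]/p[2],info['cy']+f*p[1]/p[2]])
def down(a):  # tool y axis at angle a (deg) in world, z down
    a=np.radians(a); y=np.array([np.cos(a),np.sin(a),0]); z=np.array([0,0,-1.])
    return np.column_stack([np.cross(y,z),y,z])
E
python3 - <<'E'
from h import *
for c in ['scene','side','wrist']:
    im,i=snap(c,c+'0.png')
    print(c,i['fovy'],i['cx'],i['cy'],np.round(-np.array(i['R']).T@np.array(i['t'])),np.round(i['R'],2).tolist())
    for n,z in [('dome_pot_mid',39),('pot1_mid',32),('tin_floor',6),('tray',0),('tray_bar',48),('rack',140),('bay_stop',0),('bowl',30),('cup',50),('spoon',5)]:
        for d in find_in(c,n)[:8]:
            if d['conf']>.25: print(' ',n,round(d['conf'],2),np.round(d['uv']),np.round(ray(i,d['uv'],z)))
print(np.round(bot.get_eef_rot(),2),bot.get_time_s())
E
```

```text
scene 45.90784723818199 289.85815993805085 215.34982129856562 [ 984.  135. 1434.] [[-0.26, 0.97, 0.0], [0.92, 0.25, -0.3], [-0.29, -0.08, -0.95]]
  dome_pot_mid 0.7 [156. 161.] [ 491. -421.   39.]
  pot1_mid 0.63 [206. 207.] [ 592. -229.   32.]
  tin_floor 0.82 [385. 242.] [551. 310.   6.]
  tray 0.61 [366. 250.] [588. 262.   0.]
  tray_bar 0.76 [366. 249.] [598. 256.  48.]
  tray_bar 0.5 [196. 145.] [ 412. -316.   48.]
  rack 0.88 [419. 230.] [534. 378. 140.]
  rack 0.54 [206. 206.] [ 619. -202.  140.]
  bay_stop 0.77 [422. 229.] [479. 410.   0.]
  bowl 0.92 [237. 281.] [781. -76.  30.]
  cup 0.7 [394. 153.] [279. 276.  50.]
  spoon 0.66 [162. 252.] [ 750. -318.    5.]
side 53.94987382556841 286.75103808633037 207.82118266864384 [ 948.   76. 1248.] [[-0.1, 1.0, 0.0], [0.94, 0.09, -0.32], [-0.32, -0.03, -0.95]]
  dome_pot_mid 0.5 [143. 173.] [ 472. -430.   39.]
  pot1_mid 0.63 [196. 214.] [ 589. -239.   32.]
  tin_floor 0.82 [375. 222.] [553. 316.   6.]
  tray 0.67 [354. 223.] [561. 250.   0.]
  tray_bar 0.8 [357. 229.] [595. 254.  48.]
  tray_bar 0.74 [162. 210.] [ 593. -341.   48.]
  rack 0.98 [410. 199.] [517. 388. 140.]
  rack 0.65 [171. 184.] [ 539. -299.  140.]
  rack 0.61 [146. 176.] [ 522. -375.  140.]
  bay_stop 0.72 [407. 199.] [466. 417.   0.]
  bowl 0.93 [246. 282.] [781. -61.  30.]
  spoon 0.76 [163. 260.] [ 736. -323.    5.]
wrist 63.932692752213484 282.2891022712108 210.1823581374468 [650.  73. 384.] [[1.0, 0.0, 0.0], [0.0, -0.97, 0.26], [0.0, -0.26, -0.97]]
  pot1_mid 0.82 [235. 379.] [ 591. -238.   32.]
  tray 0.71 [161.   4.] [527. 188.   0.]
  tray 0.61 [420. 243.] [817. -70.   0.]
  tray_bar 0.58 [159.   6.] [540. 172.  48.]
  bowl 0.74 [421. 240.] [805. -55.  30.]
  spoon 0.73 [272. 398.] [ 636. -294.    5.]
[[-0.  1.  0.]
 [ 1.  0.  0.]
 [ 0.  0. -1.]] 1.65
```

View pics/scene0.png

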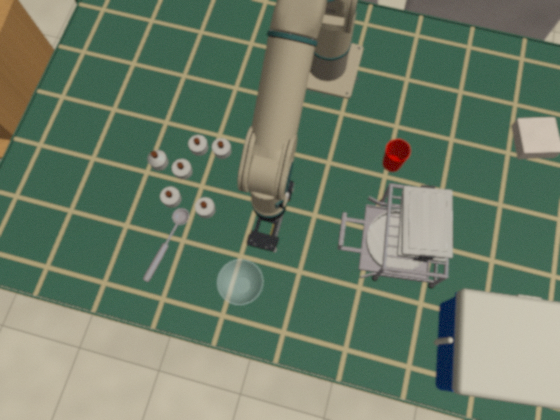

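View pics/side0.png

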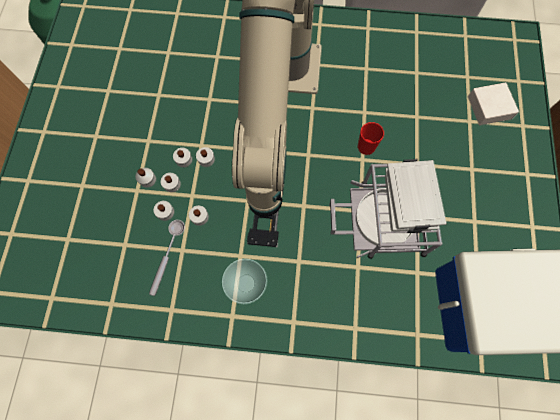

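The scene shows the rack on the right with the tray in it: its bar is near (343,233), pointing to world -y. Six pots stand on the left, five of them flat-lid, and the dome pot is near (157,160). Next I'll look at the bar and rack from closer.

```bash
python3 - <<'E'
from h import *
bot.move_to([570,150,400],down(0)); 
im,i=snap('wrist','w1.png')
for n,z in [('tray_bar',48),('tin_floor',6),('tray',0),('bay_stop',0),('rack',140)]:
    for d in find_in('wrist',n)[:2]: print(n,round(d['conf'],2),np.round(d['uv']),np.round(ray(i,d['uv'],z)))
np.save('w1.npy',np.array([i],dtype=object),allow_pickle=True)
print(bot.get_time_s(),bot.get_joint_pos())
E
```

```text
tray_bar 0.79 [271. 100.] [552. 251.  48.]
tin_floor 0.56 [271.  66.] [551. 304.   6.]
tin_floor 0.16 [294. 369.] [ 592. -261.    6.]
tray 0.94 [270. 102.] [550. 252.   0.]
bay_stop 0.84 [239.  29.] [502. 360.   0.]
rack 0.92 [238.  27.] [519. 328. 140.]
2.9583 [-19.17006273  22.63550322   2.7816574   79.13292336  -1.08099604
  78.3520857  -16.4581207 ]
```

View pics/w1.png

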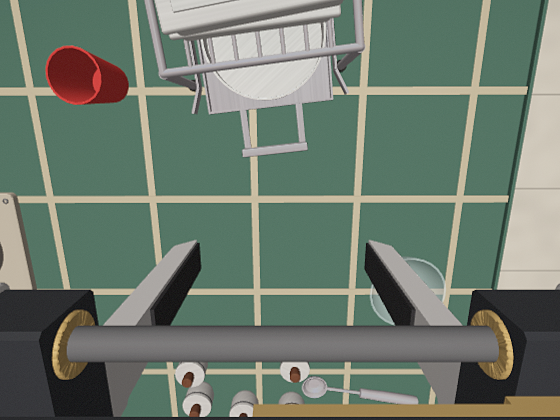

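The wrist view shows the bar from (243,154) to (307,147) and the tray's front corners at (209,114) and (333,99). The rack's front rail runs from (162,75) to (362,47).

```bash
python3 - <<'E'
from h import *
i=np.load('w1.npy',allow_pickle=True)[0]
for n,uv,z in [('barL',(243,153),60),('barR',(307,145),60),('trayL',(209,113),16),('trayR',(333,99),16),('railL',(162,75),145),('railR',(362,47),145),('flareL',(194,112),22),('flareR',(345,94),22)]:
    print(n,np.round(ray(i,uv,z),1))
E
```

```text
barL [509.9 174.1  60. ]
barR [607.2 185.9  60. ]
trayL [452.2 233.6  16. ]
trayR [650.3 254.6  16. ]
railL [425.4 274.9 145. ]
railR [664.  305.3 145. ]
flareL [429.8 235.   22. ]
flareR [667.9 261.7  22. ]
```

```bash
python3 - <<'E'
from h import *
th=6.8; a=np.radians(th); ty=np.array([-np.sin(a),np.cos(a),0]); 
bar=np.array([558.5,180,0.])
R=down(th-90)
for X in ([*bar[:2],29],[*(bar-250*ty)[:2],29]):
    for an in (th-90,th+90): q=bot.solve_ik(X,down(an)); print(an,None if q is None else np.round(q))
bot.move_to([*bar[:2],130],R)
im,i=snap('wrist','w2.png')
for d in find_in('wrist','tray_bar')[:1]: print(d['conf'],np.round(d['uv']),np.round(ray(i,d['uv'],60)))
print(np.round(proj(i,[*bar[:2],60])))
E
```

```text
-83.2 [-29.  45.  13. 105. -18.  31. -87.]
96.8 [-12.  45. -13. 105.  18.  32.  60.]
-83.2 [ -5.  46.  15. 104. -20.  32. -61.]
96.8 [ 12.  45. -13. 104.  17.  33.  85.]
0.97 [203. 164.] [596. 243.  60.]
[281. 222.]
```

View pics/w2.png

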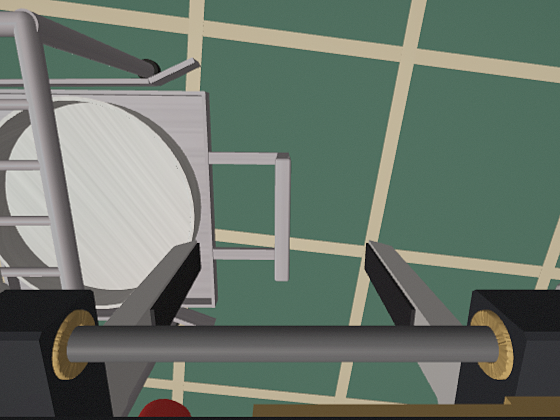

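The bar is centred at (282,217), against a prediction of (281,222), and it lines up with the tool. I'll grip it and pull.

```bash
python3 - <<'E'
from h import *
th=6.8; a=np.radians(th); ty=np.array([-np.sin(a),np.cos(a),0]); 
bar=np.array([558.5,180,29.])
print(bot.servo_line(bar,vel=80,guard=10))
eoat.grasp(30); print(bot.get_grip_width(),bot.get_eef_pos(),bot.get_wrist_force())
print(bot.servo_line(bar-250*ty,vel=90,guard=40))
print(bot.get_grip_width(),bot.get_eef_pos(),bot.get_wrist_force())
eoat.ungrasp(); p=bot.get_eef_pos()
bot.servo_line([p[0],p[1],200],vel=150)
# overview
bot.move_to([570,-60,330],down(0))
im,i=snap('wrist','w3.png')
np.save('w3.npy',np.array([i],dtype=object),allow_pickle=True)
for n,z in [('tin_floor',6),('tray',0),('tray_bar',48)]:
    for d in cut_out('wrist',n)[:1]: print(n,d['conf'],np.round(d['uv']),np.round(ray(i,d['uv'],z)))
print(bot.get_time_s())
E
```

```text
False
11.804580469632205 [558.56510423 180.09333819  29.00539863] [-0.22893128  0.67961252 -0.35412866]
False
11.94318038392853 [588.10999653 -67.95236149  28.99428897] [-0.04904588  2.79017606  0.33467874]
tin_floor 0.83 [281.  61.] [568.  93.   6.]
tray 0.57 [273. 127.] [556.   4.  -0.]
tray_bar 0.88 [268. 127.] [550.   6.  48.]
13.7167
```

View pics/w3.png

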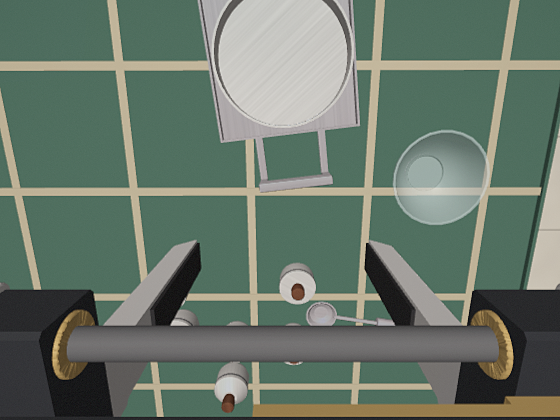

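The tray is out. The bar is at about (296,183) and the tin at (284,55); the bowl hasn't moved. Now I'll measure the tin by its rim and the pots by their knobs.

```bash
cat >> h.py <<'E'
def tin(fn=None):
    """tin centre: circle fit on back-projected outline at rim height 36"""
    from scipy.optimize import least_squares
    im,i=snap('wrist',fn); ds=cut_out('wrist','tin_floor')
    m=ds[0]['region'].astype(np.uint8)
    c=max(cv2.findContours(m,cv2.RETR_EXTERNAL,cv2.CHAIN_APPROX_NONE)[0],key=cv2.contourArea)[:,0]
    c=cv2.convexHull(c)[:,0]
    P=np.array([ray(i,u,36)[:2] for u in c])
    s=least_squares(lambda p:np.hypot(*(P-p[:2]).T)-p[2],[*P.mean(0),90],loss='soft_l1')
    return s.x,ds[0]['conf']
def knobs(im,i,z=53):
    """dark brown knob blobs -> world at mid-knob height"""
    h=cv2.cvtColor(im,cv2.COLOR_RGB2HSV); r,g,b=[im[:,:,k].astype(int) for k in range(3)]
    m=((r>g*1.5)&(r<170)&(r>25)&(r-g>15)).astype(np.uint8)
    m=cv2.morphologyEx(m,cv2.MORPH_OPEN,np.ones((3,3)))
    n,_,st,ce=cv2.connectedComponentsWithStats(m)
    return [(int(st[k,4]),np.round(ce[k]),np.round(ray(i,ce[k],z)[:2],1)) for k in range(1,n) if 15<st[k,4]<2500]
E
python3 - <<'E'
from h import *
bot.move_to([568,-10,330],down(0)); print(tin('w4.png'))
bot.move_to([430,-330,330],down(-90)); im,i=snap('wrist','w5.png')
for k in knobs(im,i): print(k)
for n in ('dome_pot_mid','pot1_mid','spoon'):
  for d in find_in('wrist',n): print(n,round(d['conf'],2),np.round(d['uv']),np.round(ray(i,d['uv'],35)))
print(bot.get_time_s(),bot.get_joint_pos())
E
```

```text
(array([569.8308929 ,  96.01685775,  91.6479417 ]), 0.91)
(229, array([204.,  49.]), array([ 592.5, -232. ]))
(206, array([293.,  53.]), array([ 587.3, -343.2]))
(152, array([290., 132.]), array([ 491.3, -339.7]))
(187, array([355., 140.]), array([ 481.5, -426. ]))
(151, array([273., 199.]), array([ 400.4, -317.1]))
(159, array([220., 205.]), array([ 392.1, -243.4]))
dome_pot_mid 0.79 [347. 139.] [ 482. -419.   35.]
pot1_mid 0.81 [209.  51.] [ 593. -235.   35.]
spoon 0.64 [258.  19.] [ 630. -299.   35.]
15.6417 [ 22.68469856  20.69567684  16.81346529  94.22499344  -6.44761103
  66.04119605 -48.75595542]
```

View pics/w5.png

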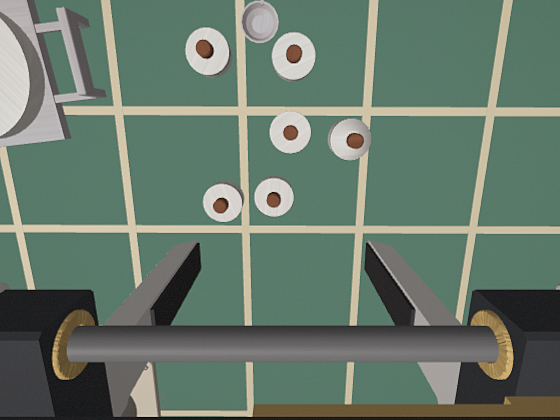

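View pics/w4.png

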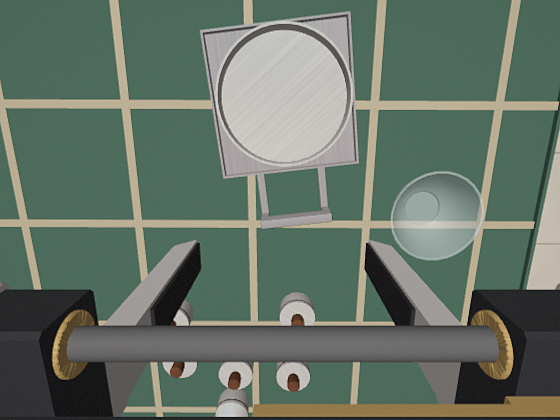

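The tin fits as a circle at (569.8, 96.0) with radius 91.6, which matches. There are six pots with the dome at (350,140), and their neighbours lie mostly along y, so I'll pick with the fingers along x. The dome goes first.

```bash
cat >> h.py <<'E'
TIN=np.array([569.8,96.0])
def refine(i,uv,p,z0,z1):
    """match centroid of the projected knob cylinder with the blob centroid"""
    p=np.array(p,float)
    for _ in range(4):
        t=np.linspace(0,2*np.pi,40)
        H=cv2.convexHull(np.float32([proj(i,[p[0]+10*np.cos(a),p[1]+10*np.sin(a),z]) for z in (z0,z1) for a in t]))
        M=cv2.moments(H); c=np.array([M['m10'],M['m01']])/M['m00']
        p+=ray(i,uv,(z0+z1)/2)[:2]-ray(i,c,(z0+z1)/2)[:2]
    return p
def locate(p,dome,dz=0,lim=40):
    z0=(56 if dome else 42)+dz; im,i=snap('wrist')
    ks=[(np.hypot(*(k[2]-p)),k) for k in knobs(im,i,z0+11)]
    ks=[k for k in ks if k[0]<lim]
    if not ks: return None
    k=min(ks,key=lambda k:k[0])[1]
    return refine(i,k[1],k[2],z0,z0+22)
def pick(p,dome,a=0):
    zt=58.5 if dome else 44.5
    bot.move_to([*p,150],down(a)); q=locate(p,dome)
    print('at',p,'->',q)
    if q is None: return False
    bot.servo_line([*q,110],vel=200); bot.pause(.1); q2=locate(q,dome); print('close',q2)
    if q2 is not None and np.hypot(*(q2-q))<6: q=q2
    if bot.servo_line([*q,zt],vel=120,guard=12): print('guard down'); bot.servo_line([*q,150]); return False
    eoat.grasp(20); w=bot.get_grip_width()
    bot.servo_line([*q,zt+110],vel=200); print('width',w,bot.get_grip_width()); return bot.get_grip_width()>15
def place(p,dome,a):
    zt=(58.5 if dome else 44.5)
    bot.move_to([*p,zt+100],down(a))
    g=bot.servo_line([*p,zt+30],vel=200) or bot.servo_line([*p,zt+6.7],vel=60,guard=15)
    print('guard',g,bot.get_eef_pos()); return g
def ring(f,r=58): 
    f=np.radians(f); return TIN+r*np.array([np.cos(f),np.sin(f)])
E
python3 - <<'E'
from h import *
for f in (-90,-18,54,126,198):
    for a in ((f-90+180)%360-180,(f+90+180)%360-180): 
        q=bot.solve_ik([*ring(f),51],down(a)); print(f,a,None if q is None else np.round(q))
if pick([481,-425],True):
    if not place(TIN,True,0): eoat.ungrasp()
    p=bot.get_eef_pos(); bot.servo_line([p[0],p[1],180],vel=200)
    bot.move_to([568,-10,330],down(0)); print(tin('w6.png'),locate(TIN,True,6))
print(bot.get_time_s())
E
```

```text
-90 -180 [ -22.   45.   25.  107.  -32.   35. -157.]
-90 0 [ -3.  42.  -5. 107.   7.  32. -13.]
-18 -108 [ -17.   46.   12.   98.  -13.   38. -106.]
-18 72 [  2.  46. -20.  97.  22.  40.  43.]
54 -36 [-15.  45.  -2.  99.   2.  37. -54.]
54 144 [ 17.  59. -61.  98.  59.  61.  79.]
126 36 [ -6.  42. -18. 109.  22.  32.  -3.]
126 -144 [ -28.   42.   15.  110.  -20.   31. -143.]
198 108 [ 25.  54. -61. 114.  62.  53.  38.]
198 -72 [-15.  39.   4. 115.  -6.  26. -77.]
at [481, -425] -> [ 482.33009757 -422.39503523]
close [ 481.88278067 -422.84766528]
width 19.22415152199945 19.47840448226315
guard False [569.63672584  95.9999499   64.97961731]
(array([569.77036943,  95.9667544 ,  91.82860617]), 0.83) [570.29297534  96.53497931]
25.725
```

View pics/w6.png

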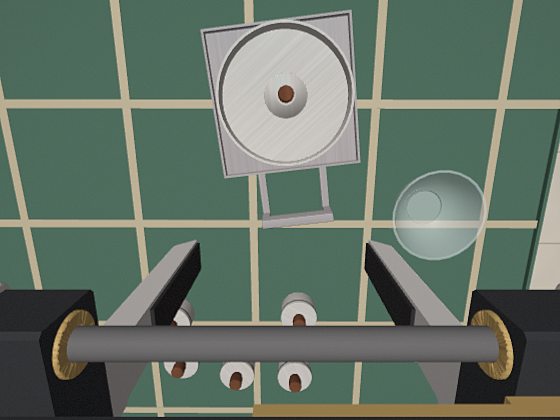

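The dome stands at the tin's centre at (286,94), within about 0.7 mm. Next are the flat pots.

```bash
python3 - <<'E'
from h import *
jobs=[((592,-232),54,-36),((587,-343),126,36),((491,-340),-18,72),((400,-317),198,-72),((392,-243),-90,0)]
for p,f,a in jobs:
    if not pick(np.array(p,float),False): print('STOP pick',p); break
    if place(ring(f),False,a): print('STOP place',f); break
    eoat.ungrasp(); e=bot.get_eef_pos(); bot.servo_line([e[0],e[1],160],vel=200)
    print(f,'done',bot.get_time_s())
else:
    bot.move_to([568,-10,330],down(0)); im,i=snap('wrist','w7.png')
    for k in knobs(im,i,59): print(k[1],k[2],k[2]-TIN)
E
ls pics
```

```text
at [ 592. -232.] -> [ 591.94780413 -233.18519879]
close [ 591.94332106 -233.52143839]
width 19.325418098508436 19.17254856650393
guard False [603.73630771 142.91958137  50.97721486]
54 done 34.2667
at [ 587. -343.] -> [ 586.25927077 -343.87150392]
close [ 586.76476619 -343.57437949]
width 19.693965626408367 19.462360629379035
guard False [535.57675428 142.95115631  50.98676158]
126 done 43.85
at [ 491. -340.] -> [ 491.36229438 -341.02623928]
close [ 491.6879522  -339.96156093]
width 19.365202589780814 19.2637551934046
guard False [624.78148011  78.15660207  50.93111783]
-18 done 53.2583
at [ 400. -317.] -> [ 401.5054784  -317.93444056]
close [ 401.02617978 -317.6286261 ]
width 19.446584312809996 19.479991628979334
guard False [516.30418462  78.44953938  51.38094748]
198 done 62.5083
at [ 392. -243.] -> [ 393.17421968 -245.04851735]
close [ 392.55549746 -244.54580391]
width 19.507127357066317 19.282876430286834
guard False [569.64097107  38.06058301  50.97108595]
-90 done 71.2667
[257.  53.] [534.7 143.7] [-35.1  47.7]
[314.  53.] [605.3 144.2] [35.5 48.2]
[287.  92.] [572.4  99.5] [2.6 3.5]
[243. 110.] [516.2  77.8] [-53.6 -18.2]
[329. 109.] [625.6  78.7] [ 55.8 -17.3]
[285. 141.] [569.9  38.4] [  0.1 -57.6]
scene0.png
side0.png
w1.png
w2.png
w3.png
w4.png
w5.png
w6.png
w7.png
wrist0.png
```

View pics/w7.png

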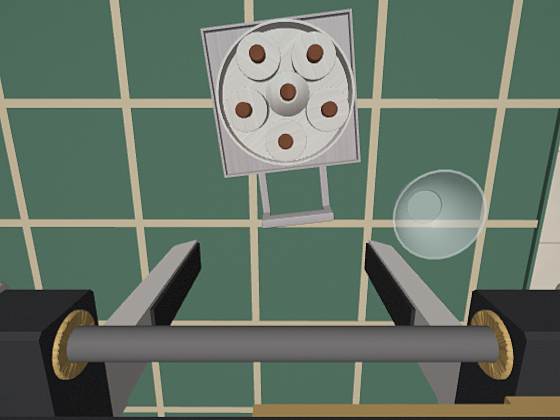

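All six pots stand in the tin, with the dome at (288,92) and the ring of five around it. I'll push the tray back along the path it came out on, then finish with closed fingers, since the gripper body can't go fully home while gripping.

```bash
python3 - <<'E'
from h import *
th=6.8; a=np.radians(th); ty=np.array([-np.sin(a),np.cos(a),0]); R=down(th-90)
b1=np.array([558.5,180,29.]); b0=np.array([588.1,-68,29.])
bot.move_to([*b0[:2],140],R); bot.servo_line(b0,vel=80,guard=10)
eoat.grasp(25); print(bot.get_grip_width())
print(bot.servo_line(b1,vel=50,guard=20),bot.get_eef_pos(),bot.get_wrist_force())
eoat.ungrasp(); p=bot.get_eef_pos(); bot.servo_line([p[0],p[1],140],vel=120)
# view from in front of the mouth
bot.move_to([570,120,330],down(0)); im,i=snap('wrist','w8.png')
np.save('w8.npy',np.array([i],dtype=object),allow_pickle=True)
print(bot.get_time_s())
E
```

```text
12.014432705439965
False [558.42346886 179.91612991  28.98131278] [ 0.41540901 -5.28955964 -0.66833715]
84.6083
```

View pics/w8.png

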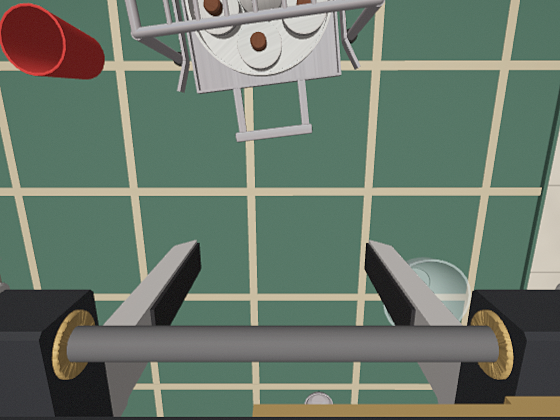

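```bash
python3 - <<'E'
from h import *
th=6.8; a=np.radians(th); ty=np.array([-np.sin(a),np.cos(a),0]); R=down(th)
b1=np.array([558.5,180,38.])
s=b1-45*ty; bot.move_to([*s[:2],150],R); eoat.grasp(10)
bot.servo_line(s,vel=100,guard=10)
print(bot.servo_line(b1+25*ty,vel=30,guard=16)); p=bot.get_eef_pos()
print(p,'along',(p-b1)@ty,'lat',(p-b1)@[np.cos(a),np.sin(a),0],bot.get_wrist_force())
bot.pause(.3); print(bot.get_wrist_force())
bot.servo_line(p-45*ty,vel=80); e=bot.get_eef_pos(); bot.servo_line([*e[:2],200],vel=200)
bot.move_to([570,120,330],down(0)); im,i=snap('wrist','w9.png')
np.save('w9.npy',np.array([i],dtype=object),allow_pickle=True)
print(bot.get_time_s())
E
```

```text
True
[559.26941318 181.50714662  37.70749871] along 1.4054430369863509 lat 0.9424528867594033 [-0.33312245 -0.35631073  0.203519  ]
[-0.42105499 -0.37492889 -0.18816054]
92.25
```

View pics/w9.png

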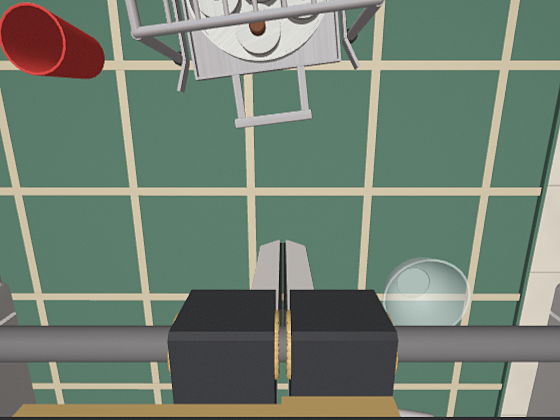

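The tray has moved in by about 15 mm. I'll push again, slower, to confirm it's against the stop.

```bash
python3 - <<'E'
from h import *
th=6.8; a=np.radians(th); ty=np.array([-np.sin(a),np.cos(a),0]); tx=np.array([np.cos(a),np.sin(a),0]); R=down(th)
i=np.load('w9.npy',allow_pickle=True)[0]
for n,uv,z in [('barL',(236,123),60),('barR',(311,114),60),('trayL',(197,79),16),('trayR',(340,61),16),('railL',(136,35),145),('railR',(382,5),145)]: print(n,np.round(ray(i,uv,z),1),round(ray(i,uv,0)@ty,1))
b1=np.array([558.5,180,38.])
s=b1-45*ty; bot.move_to([*s[:2],150],R); bot.servo_line(s,vel=120,guard=10)
bot.servo_line(b1-8*ty,vel=60,guard=12)
for g in (10,25):
    r=bot.servo_line(b1+25*ty,vel=10,guard=g); p=bot.get_eef_pos()
    print(r,'along',(p-b1)@ty,'lat',(p-b1)@tx,bot.get_wrist_force())
bot.servo_line(p-45*ty,vel=80); e=bot.get_eef_pos(); bot.servo_line([*e[:2],200],vel=200)
bot.move_to([570,120,330],down(0)); im,i=snap('wrist','w10.png')
np.save('w10.npy',np.array([i],dtype=object),allow_pickle=True)
print(bot.get_time_s())
E
```

```text
barL [509.7 190.4  60. ] 129.3
barR [606.1 201.5  60. ] 128.9
trayL [452.3 248.5  16. ] 195.5
trayR [647.4 271.4  16. ] 195.0
railL [426.  274.4 145. ] 261.2
railR [665.2 300.6 145. ] 257.9
True along 1.4341420866137689 lat -0.3767532283642906 [-0.92779032 -0.95396759 -0.27139234]
True along 1.0301346840374899 lat -1.2612093535821136 [-0.10709152 -0.74895158 -0.45498123]
100.2083
```

View pics/w10.png

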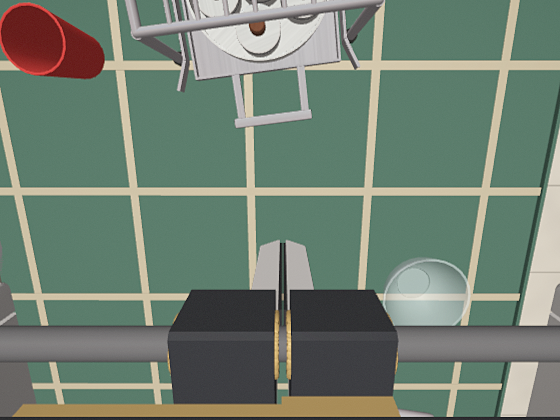

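Both pushes stopped hard at the same place. I'll check squareness by pressing each end of the bar.

```bash
python3 - <<'E'
from h import *
th=6.8; a=np.radians(th); ty=np.array([-np.sin(a),np.cos(a),0]); tx=np.array([np.cos(a),np.sin(a),0]); R=down(th)
b1=np.array([558.5,180,38.])
for l in (-33,33,0):
    c=b1+l*tx; s=c-45*ty; bot.move_to([*s[:2],120 if l<0 else 60],R); bot.servo_line(s,vel=120,guard=10)
    bot.servo_line(c-6*ty,vel=60,guard=12)
    r=bot.servo_line(c+25*ty,vel=10,guard=20); p=bot.get_eef_pos()
    print(l,r,'along',(p-b1)@ty,(p-b1)@tx)
    bot.servo_line(p-45*ty,vel=80)
e=bot.get_eef_pos(); bot.servo_line([*e[:2],330],vel=250)
bot.move_to([480,-50,380],down(0)); bot.pause(.3)
for c in ('scene','side'):
    im,i=snap(c,c+'1.png')
    for n,z in [('bowl',30),('cup',50),('spoon',5),('dome_pot_mid',45)]:
        for d in find_in(c,n)[:1]: print(c,n,round(d['conf'],2),np.round(d['uv']),np.round(ray(i,d['uv'],z)))
im=cv2.imread('pics/scene1.png')[150:330,290:510]; im2=cv2.imread('pics/side1.png')[130:310,290:510]
cv2.imwrite('pics/fin.png',cv2.resize(np.hstack([im,im2]),(800,327),interpolation=cv2.INTER_CUBIC))
print(bot.get_time_s())
E
```

```text
-33 True along 1.1578204538318426 -33.43039336164425
33 True along 1.395129165178726 32.571934447765045
0 True along 1.280630682841383 -0.40445451249447784
scene bowl 0.55 [238. 283.] [785. -72.  30.]
scene cup 0.97 [392. 154.] [285. 269.  50.]
scene spoon 0.51 [240. 281.] [774. -72.   5.]
side bowl 0.63 [369. 136.] [268. 282.  30.]
side cup 0.75 [369. 140.] [293. 280.  50.]
side spoon 0.97 [167. 260.] [ 735. -311.    5.]
116.1167
```

View pics/fin.png

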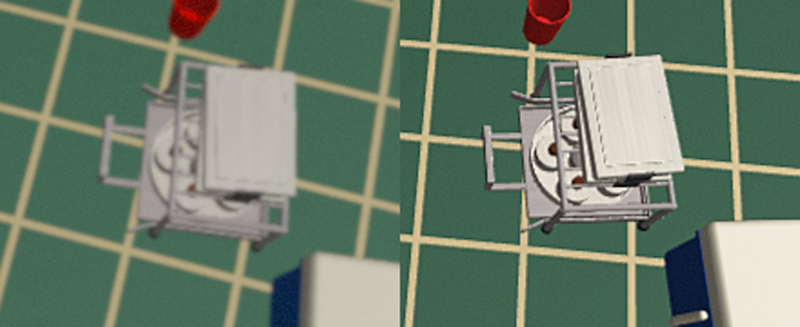

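The tray is home and square: both ends of the bar stop within 0.25 mm of each other. The pots visible under the rack are upright and the bystanders haven't moved.

```bash
python3 -c "
from h import *
print(bot.sign_off())"
```

```text
the job is handed in; nothing more can be done
None
```

I packed all six pots (the domed-lid one in the middle, five flat-lid round it), pushed the loaded tray back squarely until it stopped hard, left the bowl, cup and spoon where they were, and handed the job in at about 116 s of the 208 s allowed.

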